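Clear the jeweller's bench into its trays

TASK

Tidy up the jeweller's bench: stand both jars upright in the square tray, lay both steel rings flat in the round dish, and lay the wooden ring clamp flat and lengthwise in the long tray, each resting on the tray's floor. Set everything down rather than dropping it, and leave the brass doming block and the flat steel block where they are.

Things in the scene. Friction and masses are not known exactly. Their poses are not given: they have to be found in the camera images.
- tall_jar: small closed glass jar, brown body with a narrower white screw cap, standing upright: body 36 mm across up to 38 mm, cap 28 mm across, 55 mm tall in all. Origin: centre of its underside, z up. About 80 g. Starts on the 2 mm thick cutting mat.
- low_jar: low squat closed glass jar, brown with a white lid, upright: 46 mm across, 34 mm tall. Origin: centre of its underside, z up. About 80 g. Starts on the 2 mm thick cutting mat.
- wide_ring: plain steel napkin ring of the larger size, lying flat (hole up): 50 mm outside, 42 mm inside diameter, 22 mm tall. Origin: on its axis at its underside, z along the axis, up. About 60 g. Starts on the 2 mm thick cutting mat.
- narrow_ring: plain steel napkin ring of the smaller size, lying flat (hole up): 36 mm outside, 29 mm inside diameter, 26 mm tall. Origin: on its axis at its underside, z along the axis, up. About 50 g. Starts on the 2 mm thick cutting mat.
- ring_clamp: jeweller's wooden ring clamp, a pale wooden bar with a narrow brass band round its middle, lying flat: 121 mm long (its x axis), 26 mm wide over the middle 70 mm (its y axis; 21 mm at the ends), 20 mm high. Origin: centre of its underside, z up. About 60 g. Starts on the 2 mm thick cutting mat.
- square_tray: square steel tray, 140 x 140 mm outside, 22 mm high, walls and floor 5 mm thick. Origin: centre of its underside, x and y parallel to its sides; inner floor at z = 5 mm. Fixed on the mat, its underside 2 mm above the table top. 
- round_dish: round white dish, 160 mm outside diameter, 18 mm high, wall and floor 5 mm thick. Origin: centre of its underside; inner floor at z = 5 mm. Fixed on the mat, its underside 2 mm above the table top. 
- long_tray: long narrow wooden tray, 200 mm long (its y axis) and 100 mm wide (its x axis) outside, 22 mm high, walls and floor 5 mm thick. Origin: centre of its underside; inner floor at z = 5 mm. Fixed on the mat, its underside 2 mm above the table top. 
- doming_block: loose brass cube of 44 mm with dark round hollows in its faces (a doming block); to be left alone. Origin: centre of its underside. Starts on the 2 mm thick cutting mat.
- bench_block: loose flat dark steel block, 60 x 60 mm, 18 mm high; to be left alone. Origin: centre of its underside. Starts on the 2 mm thick cutting mat.
Not all that is in view belongs to the job. What is shaped like the low_jar but green or pink is not meant. What is shaped like the wide_ring but red or turquoise is not meant.

How it is judged:
By the outcome, as a careful person would: the job done as asked, in the order asked, and still so for the second after the job is handed in, with the robot touching nothing.
It also fails if it takes over 112 s, if anything falls off the work surface, if the arm or the gripper's body presses on something with over 40 N, if the wrist force passes 120 N, or if a joint passes its speed limit or range.

ROBOT

A 7-joint arm with a two-finger parallel gripper is mounted at the origin on the work surface. World frame = base frame: x ahead of the robot, y to its left, z up, the work surface at z = 0. Lengths are in m, angles in rad, forces in N, time in s.
With the tool pointing down it reaches from about 0.4 to 0.875 m from the base axis. Payload 19.3 kg.
Tool frame: the origin (TCP) lies midway between the tips of the shut fingers; the grasp point (between the pads) lies 19 mm behind it (grasp_offset is the distance from the TCP to the grasp point, in m); z points along the fingers, y is the line along which they close (so a half turn about z gives the same grasp; the last joint's range is limited). The gripper opens to 85 mm and grips with 20 to 120 N. Pads are 22 mm wide; open, the fingers measure 114 mm over their backs; the gripper's body (76 mm by 85 mm) begins 54 mm behind the grasp point. The pads swing forward as they close: fully open they stand 13 mm farther back than shut.
Start: joints at [1.274, 0.521, -0.036, 1.599, 0.021, 1.021, -0.113], TCP at [0.141, -0.609, 0.231] pointing down, gripper open.
Joint ranges: [-2.91, 2.91], [-0.3, 2.13], [-1.5, 1.42], [0.17, 2.43], [-1.26, 4.41], [0.16, 1.93], [-2.52, 2.52]. Speed limits (rad/s): [1.89, 1.89, 2.39, 2.39, 3.01, 3.01, 3.01].

INTERFACE

Orientations are given as a unit quaternion [x, y, z, w].
In Python, from plant import sense, read_camera, finish_job, grasp_offset gives the robot as it stands. The module is installed in compiled form; this text tells all that it offers.
- The arm moves only by the tool hand_motion, called after "Emit:" by a JSON object that holds its "name" and its "arguments", one argument or row to a line. Schema: {"type":"object","properties":{"plan":{"type":"array","items":{"type":"array","items":{"type":"number"},"minItems":4,"maxItems":4},"minItems":1,"maxItems":10},"finger_gap":{"type":"number"},"squeeze":{"type":"number"},"only":{"type":"string"},"quiet":{"type":"boolean"},"lines":{"type":"string"}},"required":["plan"],"additionalProperties":false}. plan is a list of rows, 1 to 10 of them, each of 4 numbers: dx, dy, dz in m, then a turn about the tool's z in rad; each row shifts and turns the commanded pose from where the row before left it, along the tool's axes as they then stand; what a row does not reach is not made up. A row lasts 1/8 s, in which the tool goes at most 0.0625 m and 0.188 rad, less where a joint would pass 70% of its speed; a pose out of reach is approached as far as the arm can. finger_gap is the finger opening in m, set as the call begins (left out keeps the last). The fingers move at their own pace and stop on an object; squeeze is the grip in N (left out, the last holds). Time passes only in rows, so rows that do not move let the fingers close. The tool returns the time, the measured TCP pose, the force, the opening and the grip force at its end. only (a regular expression) keeps the lines of the reply that match it, lines (a string "A,B") keeps lines A to B, and quiet returns only ok. Input that does not fit is refused with a message, and nothing moves.
- sense(): the state, without advancing time (a new reading comes with each control period).
- read_camera(name): name is "side" or "top"; returns a dict with "img" (384x512x3 uint8, blue, green, red), "fov_y" (degrees; the focal length in pixels is half the picture's height over the tangent of half this angle, whatever the lens; pixels are square), "cx", "cy" (the principal point, pixels), "T" (4x4, takes a point from camera to world coordinates). Camera axes: x right, y up, looking along -z (the intrinsics and any distortion apply to the point x, -y, -z); pixel columns grow to the right and rows downward; lengths in m; the calibration is good to about 2 mm. A picture is of the moment at which its call begins. There is no depth.
- finish_job(): hands the job in; it is judged then, once.
The state is a dict: "time_s": time; "qpos": joint angles; "dq": joint speeds; "joint_efforts": joint torques, N m; "position": TCP position; "eef_rot": TCP orientation; "contact_force": force on the tool from outside, world axes, zero at the start; "ft_torque": the same for the moment, N m; "opening": finger opening in m; "grip_force": force on a finger pad.
Only numpy, scipy, OpenCV 4.12 (cv2) and the standard library are available. Lean on these libraries where they do the work, as an engineer would, in place of code of your own. Each camera call takes 0.05 s, during which the arm holds its last target. There are 200 camera calls.

## Working session

There is one attempt and no reset: what is moved stays moved. The work goes in short steps, Python scripts to look and compute and a tool call to move; the robot and the scene stay as the last step left them, time stands still between calls to the robot, and variables do not carry over. Pictures are saved under pics/ and viewed, at most 14 in all, crops included, and the job is handed in when it is done.

```bash
mkdir -p pics; ls; python3 - <<'E'
from plant import sense, read_camera, grasp_offset
import cv2,numpy as np
np.set_printoptions(precision=4,suppress=True)
print(grasp_offset)
for n in("side","top"):
    c=read_camera(n); cv2.imwrite(f"pics/{n}0.png",c["img"]); print(n,{k:v for k,v in c.items() if k!="img"})
s=sense();print(s)
E
```

```text
pics
0.0187
side {'fov_y': 45.29747824296581, 'cx': 250.85746686948983, 'cy': 188.39101679947643, 'T': array([[ 0.9949,  0.0847, -0.0547,  0.3487],
       [-0.0998,  0.7493, -0.6547, -0.7751],
       [-0.0145,  0.6568,  0.7539,  0.9411],
       [ 0.    ,  0.    ,  0.    ,  1.    ]])}
top {'fov_y': 56.15850477064947, 'cx': 251.55545639305754, 'cy': 194.0949720431259, 'T': array([[ 0.0088,  0.9973, -0.0722,  0.3429],
       [-0.9997,  0.0104,  0.0219,  0.012 ],
       [ 0.0226,  0.072 ,  0.9971,  1.0087],
       [ 0.    ,  0.    ,  0.    ,  1.    ]])}
{'time_s': 0.1, 'qpos': array([ 1.2738,  0.5219, -0.0363,  1.5999,  0.0212,  1.0211, -0.1128]), 'dq': array([ 0.0019, -0.0012, -0.0011, -0.0026, -0.    , -0.0026,  0.0009]), 'joint_efforts': array([  0.0025, -92.8495,   1.9835, -37.0521,   0.0181,   0.0054,
         0.0001]), 'position': array([ 0.1404, -0.6087,  0.2308]), 'eef_rot': array([ 0.9936,  0.1131, -0.0001, -0.0005]), 'contact_force': array([ 0.4491, -0.6682,  0.0142]), 'ft_torque': array([0.0581, 0.0115, 0.0021]), 'grip_force': 0.0, 'opening': 0.08523389904852399}
```

View pics/side0.png

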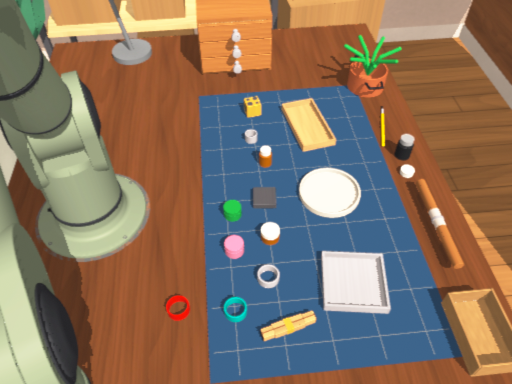

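View pics/top0.png

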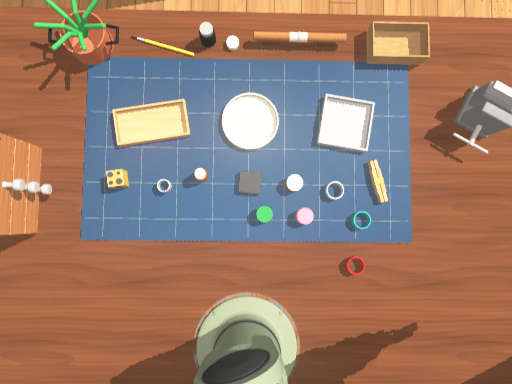

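The side view shows tall jar (265,156), low jar (270,233), wide ring (268,276), narrow ring (251,136), clamp (288,325), long tray (308,124), dish (330,192) and square tray (355,282).

Things that could be mistaken for them:
- **Low jar:** green (232,210), pink (234,246).
- **Wide ring:** turquoise (235,309), red (178,308), and the smaller steel ring (251,136).
- **Tall jar:** black bottle (404,147).
- **Clamp:** brown rod (440,222).
- **Long tray:** wooden box (480,330).

I choose the steel and brown ones on the mat.

```bash
cat > h.py <<'E'
from plant import sense, read_camera
import cv2,numpy as np
np.set_printoptions(precision=4,suppress=True)
def ray(c,u,v):
    f=c["img"].shape[0]/2/np.tan(np.radians(c["fov_y"]/2))
    d=np.array([(u-c["cx"])/f,-(v-c["cy"])/f,-1.]); d=c["T"][:3,:3]@d
    return c["T"][:3,3],d/np.linalg.norm(d)
def plane(c,p,z):
    o,d=ray(c,*p); return o+d*(z-o[2])/d[2]
def proj(c,P):
    f=c["img"].shape[0]/2/np.tan(np.radians(c["fov_y"]/2))
    q=c["T"][:3,:3].T@(np.array(P)-c["T"][:3,3]); return np.array([c["cx"]-f*q[0]/q[2],c["cy"]+f*q[1]/q[2]])
def tri(c1,p1,c2,p2):
    o1,d1=ray(c1,*p1);o2,d2=ray(c2,*p2)
    t=np.linalg.lstsq(np.c_[d1,-d2],o2-o1,rcond=None)[0]
    a,b=o1+t[0]*d1,o2+t[1]*d2
    return (a+b)/2,np.linalg.norm(a-b)
def blobs(c,lo=40):
    hsv=cv2.cvtColor(c["img"],cv2.COLOR_BGR2HSV)
    mat=cv2.inRange(hsv,(95,90,30),(125,255,200))
    reg=cv2.morphologyEx(mat,cv2.MORPH_CLOSE,np.ones((5,5)))
    big=max(cv2.findContours(reg,cv2.RETR_EXTERNAL,cv2.CHAIN_APPROX_NONE)[0],key=cv2.contourArea)
    m=np.zeros_like(mat);cv2.drawContours(m,[cv2.convexHull(big)],-1,255,-1)
    m=cv2.erode(m,np.ones((3,3)))
    fg=cv2.morphologyEx(m&~mat,cv2.MORPH_OPEN,np.ones((3,3)))
    return [k for k in cv2.findContours(fg,cv2.RETR_EXTERNAL,cv2.CHAIN_APPROX_NONE)[0] if cv2.contourArea(k)>lo],m,mat
E
python3 - <<'E'
from h import *
C={}
for n in("side","top"):
    c=C[n]=read_camera(n); b,m,mat=blobs(c); print(n)
    for k in b:
        r=cv2.minAreaRect(k); mm=np.zeros_like(mat);cv2.drawContours(mm,[k],-1,255,-1)
        ctr=np.array(r[0]); print(ctr,np.array(r[1]),round(r[2]),cv2.contourArea(k),np.array(cv2.mean(c["img"],mm)[:3]).astype(int), plane(c,ctr,.02)[:2])
    print(cv2.minAreaRect(cv2.findContours(m,0,1)[0][0]))
    im=c["img"]
    y,x,h,w=((85,195,270,220) if n=="side" else (85,95,150,310))
    s=2.2 if n=="side" else 2.55
    cv2.imwrite(f"pics/{n}1.png",cv2.resize(im[y:y+h,x:x+w],None,fx=s,fy=s,interpolation=cv2.INTER_CUBIC))
E
```

```text
side
[288.0342 324.9247] [17.9073 58.6376] 69 866.5 [115 189 224] [ 0.4554 -0.3637]
[234.5 308.5] [25. 23.] 90 463.0 [156 153  27] [ 0.346  -0.3143]
[268.  275.5] [25. 22.] 90 455.5 [173 162 158] [ 0.4281 -0.2415]
[355.462  281.7176] [70.8092 61.5637] 2 3897.0 [216 217 225] [ 0.6215 -0.2786]
[233.5 246.5] [25. 21.] 90 423.5 [184 152 228] [ 0.3559 -0.1541]
[270. 233.] [24. 20.] 90 395.5 [186 199 215] [ 0.4477 -0.1246]
[232. 210.] [22. 18.] 90 341.0 [ 79 178  40] [ 0.3605 -0.0427]
[264.5 197.5] [21. 23.] 90 448.0 [106 103 107] [ 0.4478 -0.0106]
[328.8 192.1] [63.5618 50.9127] 18 2515.0 [229 237 240] [ 0.6179 -0.0111]
[264.5 156. ] [22. 15.] 90 274.0 [116 148 186] [0.466  0.1412]
[250.5 136. ] [14. 13.] 90 162.0 [188 185 191] [0.435  0.2286]
[307.5536 124.31  ] [62.9251 36.6802] 61 1876.0 [125 193 226] [0.611  0.2604]
[252. 106.] [22. 18.] 90 338.5 [ 83 172 203] [0.4535 0.3663]
((318.4454345703125, 227.46954345703125), (287.45281982421875, 249.329833984375), 83.13630676269531)
top
[343.5 221. ] [18. 27.] 90 151.5 [142 128  90] [ 0.3428 -0.2638]
[365.4615 218.6923] [15.5316  9.9846] 56 102.0 [138 133  77] [ 0.3497 -0.3248]
[299.85 217.05] [18.3412 28.7767] 72 404.5 [182 163 182] [ 0.3526 -0.1431]
[256.1 217.7] [17.4413 34.4354] 63 328.5 [132 181 102] [ 0.3497 -0.0227]
[331.5 191.5] [21. 25.] 90 418.5 [158 144 134] [ 0.424  -0.2311]
[161.5 186. ] [16. 19.] 90 223.0 [161 149 140] [0.4342 0.2377]
[119.7432 178.9594] [22.5227 41.2641] 81 571.0 [125 162 170] [0.4524 0.352 ]
[194.5683 176.4854] [17.1115 27.7277] 78 308.5 [156 153 155] [0.4615 0.1478]
[249.5982 136.6282] [288.2162 116.965 ] 4 21372.5 [181 176 167] [ 0.575  -0.0028]
[364.5  66. ] [ 4. 19.] 90 59.0 [104  85  71] [ 0.7837 -0.3282]
((246.67605590820312, 149.57479858398438), (328.1946716308594, 179.9932861328125), 0.49391689896583557)
```

View pics/side1.png

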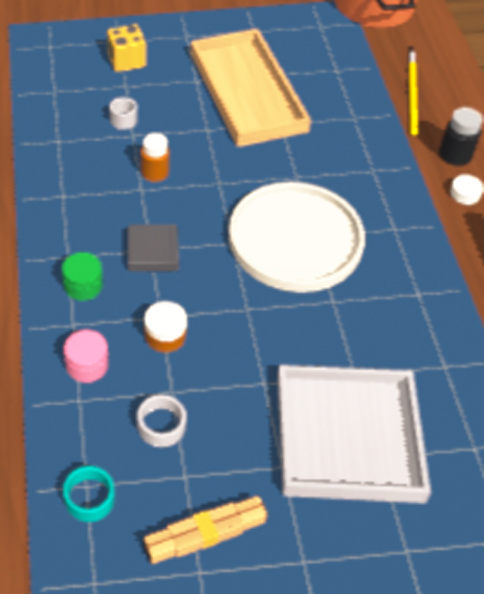

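View pics/top1.png

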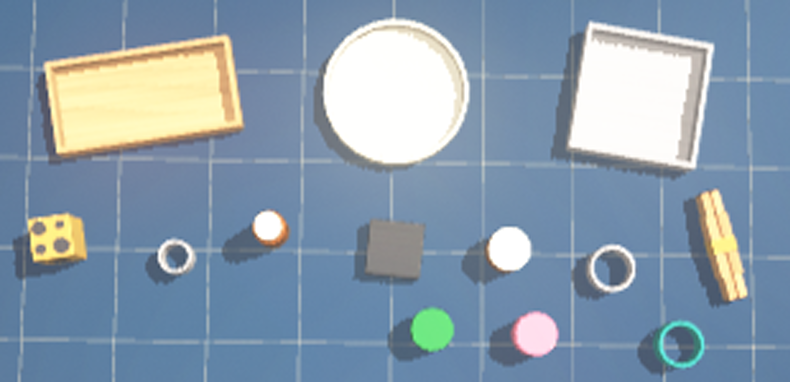

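The crops confirm the choice. In the side crop (offset 195,85, ×2.2) the jar with white cap and brown body sits at (154,157), the squat brown jar with white lid at (165,326), the steel rings at (123,113) and (161,420), and the banded clamp at (206,528). The trays are unmistakable.

```bash
cat > meas.py <<'E'
from h import *
def comp(c,lo,hi,p,r):
    "mask component of colour range near pixel p, x4 upsampled; contour in pixel coords"
    x0,y0=int(p[0]-r),int(p[1]-r); im=c["img"][y0:y0+2*r,x0:x0+2*r]
    h=cv2.cvtColor(cv2.resize(im,None,fx=4,fy=4,interpolation=cv2.INTER_CUBIC),cv2.COLOR_BGR2HSV)
    m=cv2.inRange(h,lo,hi)
    ks=cv2.findContours(m,cv2.RETR_EXTERNAL,cv2.CHAIN_APPROX_NONE)[0]
    k=max(ks,key=cv2.contourArea)
    return ((k[:,0].astype(float)+.5)/4-.5+[x0,y0]).astype(np.float32)
E
python3 - <<'E'
from meas import *
c={n:read_camera(n) for n in("side","top")}
W=((0,0,150),(180,75,255))
for n,ps,pt,r,rng in [("tall",(266,150),(200,174),12,((0,0,185),(180,60,255))),("low",(270,230),(295,182),16,((0,0,185),(180,60,255))),
  ("wide",(268,276),(335,190),17,((0,0,110),(180,80,255))),("narrow",(251,136),(164,186),12,((0,0,110),(180,80,255))),
  ("dish",(330,192),(250,121),40,((0,0,150),(180,80,255))),("clamp",(288,325),(378,181),33,((10,60,120),(35,255,255))),("square",(355,282),(346,124),45,((0,0,100),(180,75,255))),("long",(308,124),(151,123),45,((8,50,90),(35,255,255)))]:
    ks=comp(c["side"],*rng,ps,r);kt=comp(c["top"],*rng,pt,r)
    if n in("clamp","square","long"):
        q=[]
        for cc,k in((c["side"],ks),(c["top"],kt)):
            a=cv2.approxPolyDP(cv2.convexHull(k),3 if n!="clamp" else 2,True)[:,0]; print(n,a.round(1).tolist()); print(np.array([plane(cc,p,.024 if n!='clamp' else .022)[:2] for p in a]).round(3).tolist())
            M=cv2.minAreaRect(k);print(M)
    else:
        es,et=cv2.fitEllipse(ks),cv2.fitEllipse(kt)
        print(n,es,et,*tri(c["side"],es[0],c["top"],et[0]))
        print(plane(c["side"],es[0],.03),plane(c["top"],et[0],.03))
E
```

```text
tall ((265.288330078125, 150.12290954589844), (10.645894050598145, 11.023612022399902), 128.57142639160156) ((199.51014709472656, 172.9134521484375), (10.5221529006958, 11.518637657165527), 164.38560485839844) [0.4669 0.1302 0.0537] 0.0005635371650311302
[0.4698 0.1544 0.03  ] [0.4703 0.1332 0.03  ]
low ((270.06939697265625, 230.30201721191406), (17.89949607849121, 19.1386775970459), 101.69823455810547) ((294.6156921386719, 182.03228759765625), (16.971193313598633, 17.65315818786621), 167.33279418945312) [ 0.4475 -0.1266  0.0341] 0.00037482697420809064
[ 0.4478 -0.1237  0.03  ] [ 0.4482 -0.1272  0.03  ]
wide ((268.7864074707031, 275.5984802246094), (23.43739891052246, 30.745481491088867), 171.08016967773438) ((330.3012390136719, 188.55355834960938), (30.223888397216797, 33.85719680786133), 51.245113372802734) [ 0.4326 -0.232   0.0029] 0.002335782919515163
[ 0.429  -0.2477  0.03  ] [ 0.4313 -0.2254  0.03  ]
narrow ((250.8159637451172, 135.95835876464844), (13.698644638061523, 16.393310546875), 172.38963317871094) ((163.70205688476562, 185.08799743652344), (14.223282814025879, 20.98140
[... 2185 characters left out ...]
56, 97.5999984741211], [335.8999938964844, 140.10000610351562], [333.8999938964844, 144.89999389648438], [302.6000061035156, 150.89999389648438], [281.3999938964844, 104.0999984741211]]
[[0.643, 0.381], [0.679, 0.178], [0.669, 0.159], [0.575, 0.145], [0.546, 0.36]]
((308.3999938964844, 123.80000305175781), (60.48563766479492, 35.44167709350586), 63.43495178222656)
long [[184.10000610351562, 99.0999984741211], [189.39999389648438, 135.10000610351562], [116.5999984741211, 144.39999389648438], [112.9000015258789, 108.9000015258789]]
[[0.677, 0.181], [0.576, 0.164], [0.547, 0.362], [0.647, 0.376]]
((150.751220703125, 122.36215209960938), (38.34496307373047, 74.44041442871094), 81.36286163330078)
```

```bash
python3 - <<'E'
from meas import *
c={n:read_camera(n) for n in("side","top")}
S,T=c["side"],c["top"]
for a,b in[((310.6,97.6),(112.9,108.9)),((281.4,104.1),(116.6,144.4)),((335.9,140.1),(184.1,99.1))]: print("long",*tri(S,a,T,b))
h=cv2.cvtColor(T["img"],cv2.COLOR_BGR2HSV); print(h[112:124,330],h[186:194:2,326],h[121,224:230],h[121,250])
for n,ps,pt,r in[("wide",(268,276),(335,190),17),("narrow",(251,136),(164,186),12),("dish",(330,192),(250,121),40),("square",(355,282),(346,124),38)]:
  for cc,p in((S,ps),(T,pt)):
    k=comp(cc,(0,0,105),(180,70,255) if cc is S else (180,62,255),p,r)
    x,y=k.min(0),k.max(0)
    if n=="square":
        a=cv2.approxPolyDP(cv2.convexHull(k),2,True)[:,0];print(n,a.round(1).tolist());print(np.array([plane(cc,q,.024)[:2] for q in a]).round(3).tolist())
    else: e=cv2.fitEllipse(k);print(n,x,y,e,plane(cc,e[0],.02),plane(cc,e[0],.024))
# clamp band centre
for cc,p in((S,(288,325)),(T,(378,181))):
    k=comp(cc,(22,170,180),(32,255,255),p,12); M=cv2.minAreaRect(k);print("band",M,len(k)); c[id(cc)]=M[0]
print(tri(S,c[id(S)],T,c[id(T)]))
E
```

```text
long [0.6425 0.3736 0.0306] 0.003941964356500505
long [0.5471 0.3635 0.0212] 0.0015425594496144143
long [0.6792 0.1812 0.021 ] 0.0012476898311057447
[[ 20   3 254]
 [ 20   3 254]
 [ 15   2 254]
 [ 20   3 254]
 [ 20   3 254]
 [ 15   2 254]
 [ 15   2 254]
 [ 15   2 254]
 [ 15   2 254]
 [ 20   3 254]
 [ 20   3 254]
 [ 20   3 254]] [[  4  13 139]
 [ 14  18 189]
 [ 15  17 206]
 [ 12  18 181]] [[ 30   2 255]
 [ 30   1 255]
 [ 30   1 255]
 [ 30   1 255]
 [ 30   1 255]
 [ 30   1 255]] [ 30   1 255]
wide [256.375 262.875] [279.625 287.875] ((268.03680419921875, 275.4331970214844), (23.43523406982422, 25.450414657592773), 174.22763061523438) [ 0.4282 -0.2413  0.02  ] [ 0.4279 -0.2437  0.024 ]
wide [317.625 172.625] [348.625 206.375] ((330.4974060058594, 188.07696533203125), (26.810768127441406, 37.77873992919922), 8.649209022521973) [ 0.4335 -0.2284  0.02  ] [ 0.4332 -0.2274  0.024 ]
narrow [243.875 128.375] [257.125 143.875] ((250.75302124023438, 135.9412384033203), (13.659002304077148, 16.06675148010254), 172.35977172851562) [0.4358 0.2288 0.02  ] [0.4354 0.2244 0.024 ]
narrow [151.625 177.8
[... 1013 characters left out ...]
54.6000061035156, 161.39999389648438], [318.8999938964844, 161.39999389648438], [310.8999938964844, 145.89999389648438], [307.6000061035156, 113.9000015258789], [319.1000061035156, 97.4000015258789], [325.8999938964844, 92.5999984741211]]
[[0.72, -0.294], [0.678, -0.354], [0.64, -0.365], [0.54, -0.333], [0.508, -0.295], [0.507, -0.196], [0.55, -0.173], [0.641, -0.165], [0.689, -0.197], [0.703, -0.216]]
band ((288.6138000488281, 324.7731018066406), (14.73814868927002, 7.005618095397949), 70.90650939941406) 150Traceback (most recent call last):
  File "<stdin>", line 15, in <module>
  File "meas.py", line 8, in comp
    k=max(ks,key=cv2.contourArea)
ValueError: max() iterable argument is empty
```

```bash
python3 - <<'E'
from meas import *
c={n:read_camera(n) for n in("side","top")}
S,T=c["side"],c["top"]
for n,ps,pt,r,sT in[("wide",(268,276),(335,190),17,((0,0,110),(180,35,255))),("narrow",(251,136),(164,186),12,((0,0,110),(180,35,255))),("dish",(330,192),(250,121),40,((0,0,165),(180,35,255))),("square",(355,282),(346,124),38,((0,0,130),(180,40,255)))]:
  q=[]
  for cc,p in((S,ps),(T,pt)):
    k=comp(cc,(0,0,105),(180,70,255),p,r) if cc is S else comp(cc,*sT,p,r)
    x,y=k.min(0),k.max(0);q.append((x+y)/2)
    if n=="square":
        a=cv2.approxPolyDP(cv2.convexHull(k),2,True)[:,0];print(n,a.round(1).tolist());print(np.array([plane(cc,q,.024)[:2] for q in a]).round(3).tolist())
    else: print(n,x,y,*[plane(cc,(x+y)/2,z)[:2] for z in(.013,.024)])
  print(n,tri(S,q[0],T,q[1]))
p=[]
for cc,q in((S,(288,325)),(T,(378,181))):
    k=comp(cc,(23,150,120) if cc is T else (22,170,180),(35,255,255),q,12); M=cv2.minAreaRect(k);print("band",M); p.append(M[0])
print(tri(S,p[0],T,p[1]))
E
```

```text
wide [256.375 262.875] [279.625 287.875] [ 0.4288 -0.2371] [ 0.4278 -0.2435]
wide [324.375 180.625] [343.625 199.375] [ 0.4289 -0.2399] [ 0.4279 -0.2371]
wide (array([ 0.4285, -0.239 ,  0.0163]), np.float64(0.00010093034763715242))
narrow [243.875 128.375] [257.125 143.875] [0.4356 0.2357] [0.4346 0.2237]
narrow [156.125 178.375] [171.125 192.375] [0.4367 0.2335] [0.4356 0.231 ]
narrow (array([0.4359, 0.2329, 0.0157]), np.float64(0.0010689373053550113))
dish [298.125 165.875] [361.125 217.875] [ 0.6223 -0.0048] [ 0.619  -0.0139]
dish [221.125  83.625] [278.625 148.875] [ 0.6349 -0.0032] [ 0.6317 -0.003 ]
dish (array([ 0.6287, -0.0031,  0.0127]), np.float64(0.012153550688632475))
square [[321.1000061035156, 250.89999389648438], [384.3999938964844, 252.89999389648438], [390.3999938964844, 290.6000061035156], [388.6000061035156, 312.8999938964844], [323.1000061035156, 309.6000061035156]]
[[0.56, -0.192], [0.706, -0.213], [0.691, -0.311], [0.672, -0.362], [0.535, -0.339]]
square [[374.3999938964844, 102.0999984741211], [366.6000061035156, 151.10000610351562], [318.8999938964844, 151.10000610351562], [316.3999938964844, 142.89999389648438], [318.8999938964844, 116.5999984741211], [325.8999938964844, 92.9000015258789], [353.1000061035156, 88.5999984741211]]
[[0.678, -0.353], [0.538, -0.329], [0.536, -0.196], [0.559, -0.189], [0.634, -0.196], [0.702, -0.216], [0.716, -0.294]]
square (array([ 0.626 , -0.2744,  0.0118]), np.float64(0.0029081917585722567))
band ((288.6138000488281, 324.7731018066406), (14.73814868927002, 7.005618095397949), 70.90650939941406)Traceback (most recent call last):
  File "<stdin>", line 15, in <module>
  File "meas.py", line 8, in comp
    k=max(ks,key=cv2.contourArea)
ValueError: max() iterable argument is empty
```

Measured positions: low jar (.4475,-.127), tall jar (.467,.131), wide ring (.4285,-.239), narrow ring (.436,.233), clamp (.454,-.361, yaw 17°), square tray (.620,-.273, yaw -10°), dish (.620,-.004), long tray (.612,.271, yaw 8°). Triangulated heights agree with the text, so I start moving.

```bash
cat > d.py <<'E'
import sys
from plant import sense
import numpy as np
from scipy.spatial.transform import Rotation as R
s=sense();r=R.from_quat(s["eef_rot"]);M=r.as_matrix()
yaw=np.degrees(np.arctan2(M[1,0],M[0,0]))
a=[float(v) for v in sys.argv[1:]]
print("pos",s["position"].round(4),"yaw",yaw.round(2),"tilt",M[:,2].round(3),"t",s["time_s"],"q",s["qpos"].round(2))
if a:
    y=np.radians(a[3]) if len(a)>3 else np.radians(yaw)
    # turn first, then shift: delta in tool axes after the turn
    A=np.array([[np.cos(y),np.sin(y),0],[np.sin(y),-np.cos(y),0],[0,0,-1]])
    print("turn",round(np.radians(yaw)-y,4),"then d",(A.T@(np.array(a[:3])-s["position"])).round(4))
E
```

Emit:
{"name": "hand_motion", "arguments": {
  "plan": [
    [0,0,0,0.1134],
    [0,0,0,0.1134],
    [0.052,-0.027,0,0],
    [0.052,-0.027,0,0],
    [0.052,-0.027,0,0],
    [0.052,-0.027,0,0],
    [0.052,-0.027,0,0],
    [0.052,-0.027,0,0]
  ],
  "finger_gap": 0.065
}}

```text
time_s: 1.5
position: [0.4541, -0.446, 0.2314]
eef_rot: [1.0, -0.0, 0.0, 0.0]
contact_force: [0.3, -1.4, 0.3]
opening: 0.0649
grip_force: 0.0
```

Emit:
{"name": "hand_motion", "arguments": {
  "plan": [
    [0,-0.055,0,0],
    [0,-0.055,0,0],
    [0,-0.055,0,0],
    [0,-0.055,0,0],
    [0,-0.055,0,0],
    [0,-0.045,0,0],
    [0,0,0,0]
  ]
}}

```text
time_s: 2.38
position: [0.4528, -0.124, 0.2316]
eef_rot: [1.0, 0.002, 0.0, -0.0]
contact_force: [0.4, -1.0, 0.3]
opening: 0.065
grip_force: 0.0
```

```bash
python3 d.py .4475 -.1266 .1 0
```

```text
pos [ 0.4528 -0.124   0.2316] yaw 0.27 tilt [ 0.001  0.001 -1.   ] t 2.375 q [ 0.25  0.28 -0.14  1.99  0.05  0.88 -1.47]
turn 0.0047 then d [-0.0053  0.0026  0.1316]
```

Emit:
{"name": "hand_motion", "arguments": {
  "plan": [
    [-0.0053,0.0026,0.05,0],
    [0,0,0.05,0],
    [0,0,0.05,0],
    [0,0,0.05,0],
    [0,0,0.02,0],
    [0,0,0.006,0],
    [0,0,0,0]
  ]
}}

```text
time_s: 3.25
position: [0.4474, -0.13, 0.0056]
eef_rot: [1.0, -0.0, 0.0, 0.0]
contact_force: [0.2, -0.5, -0.4]
opening: 0.0653
grip_force: 0.0
```

```bash
python3 d.py .4475 -.1266 .004 0
python3 - <<'E'
from h import *
a=read_camera("side")["img"][150:300,190:350];b=read_camera("top")["img"][110:260,215:375]
cv2.imwrite("pics/g1.png",cv2.resize(np.hstack([a,b]),None,fx=2.5,fy=2.5,interpolation=cv2.INTER_CUBIC))
E
```

```text
pos [ 0.4474 -0.13    0.0056] yaw -0.03 tilt [ 0. -0. -1.] t 3.25 q [ 0.21  0.67 -0.07  2.15  0.15  0.32 -1.56]
turn -0.0005 then d [ 0.0001 -0.0034  0.0016]
```

View pics/g1.png

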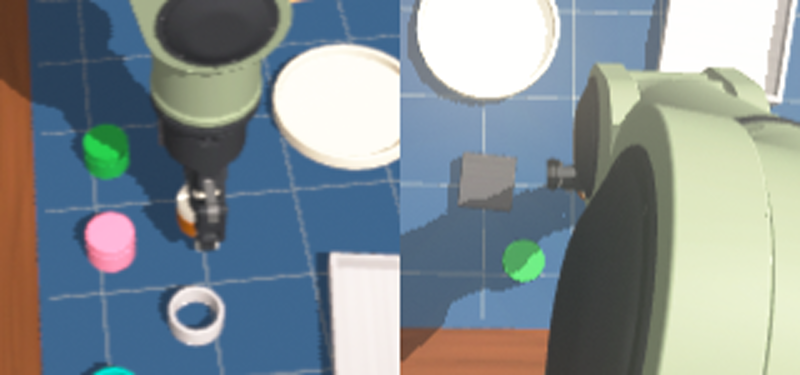

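Side half: the open fingers straddle the white/brown jar (200,205), which is centred within about 2 mm. I close on it.

Emit:
{"name": "hand_motion", "arguments": {
  "plan": [
    [0,-0.0034,0.001,0],
    [0,0,0,0],
    [0,0,0,0],
    [0,0,0,0],
    [0,0,0,0],
    [0,0,0,0]
  ],
  "finger_gap": 0.03,
  "squeeze": 40
}}

```text
time_s: 4.1
position: [0.4478, -0.126, 0.0051]
eef_rot: [1.0, 0.0, 0.001, 0.0]
contact_force: [-1.2, 1.2, 11.5]
opening: 0.0448
grip_force: 39.1
```

Emit:
{"name": "hand_motion", "arguments": {
  "plan": [
    [0,0,-0.02,0],
    [0,0,-0.05,0],
    [0,0,-0.05,0],
    [0,0,0,0],
    [0,0,0,0]
  ]
}}

```text
time_s: 4.72
position: [0.4471, -0.1261, 0.1244]
eef_rot: [1.0, 0.0, 0.0, 0.0]
contact_force: [0.4, 0.1, -1.4]
opening: 0.0445
grip_force: 41.7
```

```bash
python3 d.py .589 -.2673 .1256 -10.2
```

```text
pos [ 0.4471 -0.1261  0.1244] yaw 0.0 tilt [ 0. -0. -1.] t 4.725 q [ 0.25  0.44 -0.13  2.1   0.09  0.61 -1.52]
turn 0.1781 then d [ 0.1646  0.1138 -0.0012]
```

Emit:
{"name": "hand_motion", "arguments": {
  "plan": [
    [0,0,0,0.1781],
    [0.0412,0.0285,0,0],
    [0.0412,0.0285,0,0],
    [0.0412,0.0285,0,0],
    [0.0411,0.0284,0,0],
    [0,0,0,0],
    [0,0,0,0]
  ]
}}

```text
time_s: 5.6
position: [0.5882, -0.2666, 0.1227]
eef_rot: [0.996, -0.089, -0.001, -0.0]
contact_force: [-0.2, 0.2, -0.9]
opening: 0.0446
grip_force: 41.7
```

Emit:
{"name": "hand_motion", "arguments": {
  "plan": [
    [0,0,0.04,0],
    [0,0,0.04,0],
    [0,0,0.015,0],
    [0,0,0,0],
    [0,0,0,0]
  ]
}}

```text
time_s: 6.22
position: [0.5899, -0.2676, 0.0308]
eef_rot: [0.996, -0.089, 0.001, 0.0]
contact_force: [0.8, 0.3, -0.9]
opening: 0.0445
grip_force: 41.7
```

```bash
python3 d.py .589 -.2673 .011 -10.2
```

```text
pos [ 0.5899 -0.2676  0.0308] yaw -10.2 tilt [ 0.002 -0.001 -1.   ] t 6.225 q [ 0.37  0.8  -0.06  1.66  0.07  0.68 -1.47]
turn 0.0 then d [-0.0009 -0.0002  0.0198]
```

```bash
python3 - <<'E'
from h import *
a=read_camera("side")["img"][205:335,285:425]
cv2.imwrite("pics/g2.png",cv2.resize(a,None,fx=4,fy=4,interpolation=cv2.INTER_CUBIC))
E
```

Emit:
{"name": "hand_motion", "arguments": {
  "plan": [
    [0,0,0.012,0],
    [0,0,0.004,0],
    [0,0,0,0]
  ]
}}

```text
time_s: 6.65
position: [0.5889, -0.2674, 0.0128]
eef_rot: [0.996, -0.089, -0.0, -0.0]
contact_force: [0.3, -0.2, -0.8]
opening: 0.0447
grip_force: 41.7
```

Emit:
{"name": "hand_motion", "arguments": {
  "plan": [
    [0,0,0.002,0],
    [0,0,0,0]
  ]
}}

```text
time_s: 6.9
position: [0.5891, -0.2675, 0.0113]
eef_rot: [0.996, -0.089, -0.0, -0.0]
contact_force: [0.0, 0.7, -1.5]
opening: 0.0442
grip_force: 41.7
```

Emit:
{"name": "hand_motion", "arguments": {
  "plan": [
    [0,0,0.0015,0],
    [0,0,0,0]
  ]
}}

```text
time_s: 7.15
position: [0.5893, -0.2676, 0.0102]
eef_rot: [0.996, -0.089, 0.0, 0.0]
contact_force: [-1.9, -0.2, 5.4]
opening: 0.0444
grip_force: 42.2
```

```bash
python3 d.py
```

```text
pos [ 0.5893 -0.2676  0.0102] yaw -10.21 tilt [ 0. -0. -1.] t 7.15 q [ 0.37  0.84 -0.06  1.66  0.07  0.65 -1.47]
```

View pics/g2.png

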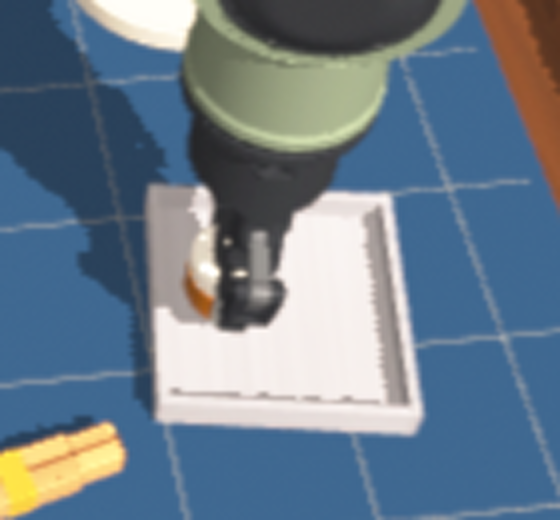

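The jar hangs upright inside the tray's left half at (205,275), clear of the walls. It touched down at TCP z .0102 with 5 N. Release, rise, go to the tall jar.

Emit:
{"name": "hand_motion", "arguments": {
  "plan": [
    [0,0,0,0],
    [0,0,0,0],
    [0,0,-0.02,0],
    [0,0,-0.05,0],
    [0,0,-0.06,0],
    [0,0,0,-0.178],
    [0,0,0,0]
  ],
  "finger_gap": 0.06
}}

```text
time_s: 8.02
position: [0.5893, -0.2677, 0.1414]
eef_rot: [1.0, -0.001, 0.001, 0.0]
contact_force: [0.0, 0.1, -0.3]
opening: 0.0602
grip_force: 0.0
```

```bash
python3 d.py .467 .131 .14 0
```

```text
pos [ 0.5893 -0.2677  0.1414] yaw -0.06 tilt [ 0.002 -0.    -1.   ] t 8.025 q [ 0.41  0.66 -0.11  1.61  0.09  0.88 -1.31]
turn -0.001 then d [-0.1223 -0.3987  0.0014]
```

Emit:
{"name": "hand_motion", "arguments": {
  "plan": [
    [-0.0153,-0.0498,0,0],
    [-0.0153,-0.0498,0,0],
    [-0.0153,-0.0498,0,0],
    [-0.0153,-0.0498,0,0],
    [-0.0153,-0.0498,0,0],
    [-0.0153,-0.0498,0,0],
    [-0.0153,-0.0498,0,0],
    [-0.0152,-0.0501,0,0],
    [0,0,0,0],
    [0,0,0,0]
  ],
  "finger_gap": 0.06
}}

```text
time_s: 9.28
position: [0.4668, 0.1307, 0.1397]
eef_rot: [1.0, -0.001, -0.0, 0.0]
contact_force: [-0.1, 0.2, -0.5]
opening: 0.06
grip_force: 0.0
```

```bash
python3 d.py .467 .131 .008 0
python3 - <<'E'
from h import *
c=read_camera("side");print([proj(c,(.467,.131,z)) for z in(.002,.057)])
a=c["img"][80:215,195:345]
cv2.imwrite("pics/g3.png",cv2.resize(a,None,fx=4,fy=4,interpolation=cv2.INTER_CUBIC))
E
```

```text
pos [0.4668 0.1307 0.1397] yaw -0.17 tilt [-0.001 -0.    -1.   ] t 9.275 q [-0.28  0.44 -0.15  2.04  0.1   0.67 -2.07]
turn -0.003 then d [ 0.0002 -0.0003  0.1317]
[array([265.2125, 163.0013]), array([265.3937, 149.0417])]
```

View pics/g3.png

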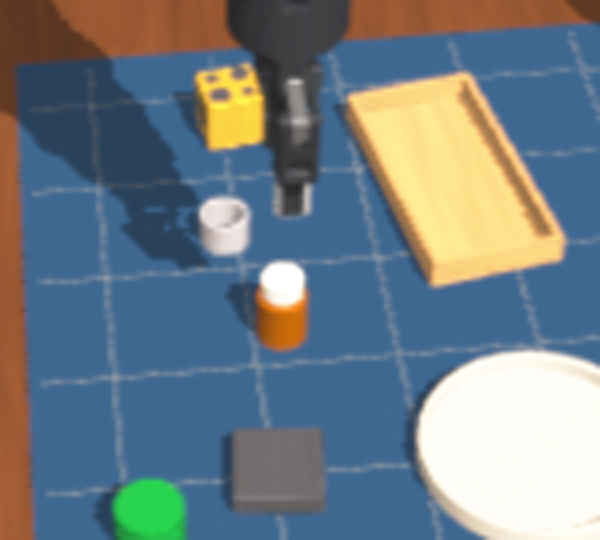

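The fingers hang over the tall jar (the jar at (282,305) in the crop; the gripper is seen above it in perspective). Descend and grip.

Emit:
{"name": "hand_motion", "arguments": {
  "plan": [
    [0,0,0.05,0],
    [0,0,0.05,0],
    [0,0,0.02,0],
    [0,0,0.01,0],
    [0,0,0,0]
  ]
}}

```text
time_s: 9.95
position: [0.467, 0.1305, 0.0098]
eef_rot: [1.0, -0.001, -0.0, 0.0]
contact_force: [-0.1, -0.6, -0.4]
opening: 0.0599
grip_force: 0.0
```

Emit:
{"name": "hand_motion", "arguments": {
  "plan": [
    [0,0,0.001,0],
    [0,0,0,0],
    [0,0,0,0],
    [0,0,0,0],
    [0,0,0,0],
    [0,0,0,0]
  ],
  "finger_gap": 0.02,
  "squeeze": 40
}}

```text
time_s: 10.7
position: [0.4675, 0.1312, 0.0098]
eef_rot: [1.0, -0.0, 0.001, -0.0]
contact_force: [-0.6, -1.2, 5.7]
opening: 0.0346
grip_force: 39.2
```

```bash
python3 d.py
```

```text
pos [0.4675 0.1312 0.0098] yaw -0.03 tilt [ 0.002  0.    -1.   ] t 10.7 q [-0.32  0.68 -0.1   2.1   0.17  0.37 -2.13]
```

Emit:
{"name": "hand_motion", "arguments": {
  "plan": [
    [0,0,-0.02,0],
    [0,0,-0.06,0],
    [0,0,-0.06,0],
    [0,0,0,0.178],
    [0,0,0,0]
  ]
}}

```text
time_s: 11.32
position: [0.4671, 0.1312, 0.1498]
eef_rot: [0.996, -0.089, 0.001, -0.0]
contact_force: [-0.1, 0.0, -1.8]
opening: 0.0348
grip_force: 40.5
```

```bash
python3 d.py .654 -.2793 .14 -10.2
```

```text
pos [0.4671 0.1312 0.1498] yaw -10.18 tilt [ 0.002  0.    -1.   ] t 11.325 q [-0.31  0.42 -0.12  2.04  0.08  0.69 -2.22]
turn 0.0003 then d [0.2566 0.371  0.0098]
```

Emit:
{"name": "hand_motion", "arguments": {
  "plan": [
    [0.0321,0.0464,0,0],
    [0.0321,0.0464,0,0],
    [0.0321,0.0464,0,0],
    [0.0321,0.0464,0,0],
    [0.0321,0.0464,0,0],
    [0.0321,0.0464,0,0],
    [0.0321,0.0464,0,0],
    [0.0319,0.0462,0,0],
    [0,0,0,0],
    [0,0,0,0]
  ]
}}

```text
time_s: 12.58
position: [0.6531, -0.2788, 0.1476]
eef_rot: [0.996, -0.088, -0.001, -0.001]
contact_force: [0.9, 1.0, -1.5]
opening: 0.0348
grip_force: 40.5
```

Emit:
{"name": "hand_motion", "arguments": {
  "plan": [
    [0,0,0.05,0],
    [0,0,0.05,0],
    [0,0,0,0],
    [0,0,0,0]
  ]
}}

```text
time_s: 13.08
position: [0.6546, -0.279, 0.0508]
eef_rot: [0.996, -0.088, 0.001, 0.0]
contact_force: [0.5, -0.0, -1.1]
opening: 0.035
grip_force: 40.5
```

```bash
python3 d.py .654 -.2793 .0148 -10.2
python3 - <<'E'
from h import *
a=read_camera("side")["img"][205:335,285:425]
cv2.imwrite("pics/g4.png",cv2.resize(a,None,fx=4,fy=4,interpolation=cv2.INTER_CUBIC))
E
```

```text
pos [ 0.6546 -0.279   0.0508] yaw -10.12 tilt [ 0.002 -0.    -1.   ] t 13.075 q [ 0.36  0.86 -0.06  1.46  0.07  0.82 -1.48]
turn 0.0013 then d [-0.0005  0.0004  0.036 ]
```

View pics/g4.png

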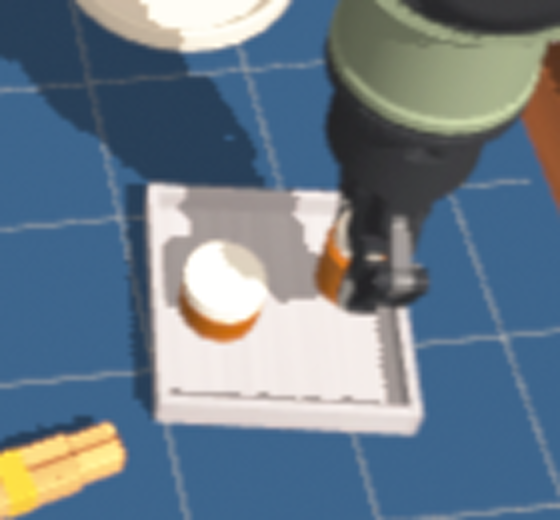

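The low jar stands upright at (222,285). The tall jar hangs at (345,265), clear of it and of the walls. Lower it until contact.

Emit:
{"name": "hand_motion", "arguments": {
  "plan": [
    [-0.0005,0.0004,0.02,0],
    [0,0,0.012,0],
    [0,0,0.002,0],
    [0,0,0,0]
  ]
}}

```text
time_s: 13.62
position: [0.653, -0.2797, 0.0148]
eef_rot: [0.996, -0.089, -0.0, -0.0]
contact_force: [-3.5, 1.1, 4.5]
opening: 0.035
grip_force: 41.2
```

Emit:
{"name": "hand_motion", "arguments": {
  "plan": [
    [0,0,0.0015,0],
    [0,0,0,0]
  ]
}}

```text
time_s: 13.88
position: [0.653, -0.2797, 0.0147]
eef_rot: [0.996, -0.089, -0.0, 0.0]
contact_force: [-10.9, 4.5, 24.4]
opening: 0.0348
grip_force: 43.0
```

Emit:
{"name": "hand_motion", "arguments": {
  "plan": [
    [0,0,0.0015,0],
    [0,0,0,0]
  ]
}}

```text
time_s: 14.12
position: [0.6533, -0.2798, 0.0144]
eef_rot: [0.996, -0.089, 0.0, 0.0]
contact_force: [-16.4, 6.4, 42.2]
opening: 0.035
grip_force: 44.8
```

```bash
python3 d.py
```

```text
pos [ 0.6533 -0.2798  0.0144] yaw -10.22 tilt [ 0. -0. -1.] t 14.125 q [ 0.36  0.91 -0.06  1.47  0.07  0.77 -1.48]
```

Emit:
{"name": "hand_motion", "arguments": {
  "plan": [
    [0,0,-0.0025,0],
    [0,0,0,0]
  ]
}}

```text
time_s: 14.38
position: [0.6533, -0.2798, 0.0146]
eef_rot: [0.996, -0.089, 0.0, 0.0]
contact_force: [-2.9, 0.9, 10.0]
opening: 0.035
grip_force: 42.1
```

Emit:
{"name": "hand_motion", "arguments": {
  "plan": [
    [0,0,0,0],
    [0,0,0,0],
    [0,0,-0.02,0],
    [0,0,-0.05,0],
    [0,0,-0.06,0],
    [0,0,0,-0.178],
    [0,0,0,0]
  ],
  "finger_gap": 0.05
}}

```text
time_s: 15.25
position: [0.6533, -0.2799, 0.1459]
eef_rot: [1.0, -0.0, 0.001, 0.0]
contact_force: [-0.6, -0.5, -0.7]
opening: 0.0502
grip_force: 0.0
```

```bash
python3 d.py .4285 -.239 .14 0
python3 - <<'E'
from meas import *
c=read_camera("side")
cv2.imwrite("pics/s5.png",cv2.resize(c["img"][80:350,195:425],None,fx=2.2,fy=2.2,interpolation=cv2.INTER_CUBIC))
E
```

```text
pos [ 0.6533 -0.2799  0.1459] yaw -0.05 tilt [ 0.002 -0.    -1.   ] t 15.25 q [ 0.39  0.75 -0.11  1.42  0.09  0.98 -1.32]
turn -0.0009 then d [-0.2248 -0.0409  0.0059]
```

View pics/s5.png

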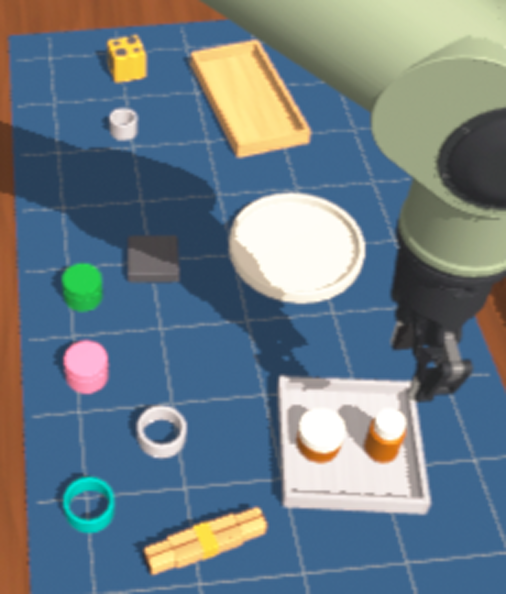

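Both jars stand upright in the tray, at (321,433) and (386,433) in the crop. Next is the wide steel ring at (161,431).

Emit:
{"name": "hand_motion", "arguments": {
  "plan": [
    [-0.045,-0.0082,0,0],
    [-0.045,-0.0082,0,0],
    [-0.045,-0.0082,0,0],
    [-0.045,-0.0082,0,0],
    [-0.0448,-0.0081,0,0],
    [0,0,0,0],
    [0,0,0.05,0],
    [0,0,0.05,0],
    [0,0,0,0],
    [0,0,0,0]
  ],
  "finger_gap": 0.068
}}

```text
time_s: 16.55
position: [0.4291, -0.239, 0.0455]
eef_rot: [1.0, -0.001, 0.0, 0.0]
contact_force: [0.8, 0.1, 0.9]
opening: 0.0681
grip_force: 0.0
```

```bash
python3 d.py .4285 -.239 .007 0
```

```text
pos [ 0.4291 -0.239   0.0455] yaw -0.09 tilt [ 0.001 -0.    -1.   ] t 16.55 q [ 0.47  0.61 -0.1   2.08  0.14  0.46 -1.31]
turn -0.0015 then d [-0.0006 -0.      0.0385]
```

Emit:
{"name": "hand_motion", "arguments": {
  "plan": [
    [-0.0006,0,0.02,0],
    [0,0,0.012,0],
    [0,0,0.0065,0],
    [0,0,0,0]
  ]
}}

```text
time_s: 17.05
position: [0.4279, -0.2388, 0.006]
eef_rot: [1.0, -0.0, 0.0, 0.0]
contact_force: [0.4, 0.2, -0.8]
opening: 0.0675
grip_force: 0.0
```

Emit:
{"name": "hand_motion", "arguments": {
  "plan": [
    [0,0,0,0],
    [0,0,0,0],
    [0,0,0,0],
    [0,0,0,0],
    [0,0,0,0]
  ],
  "finger_gap": 0.035,
  "squeeze": 40
}}

```text
time_s: 17.68
position: [0.428, -0.2389, 0.0066]
eef_rot: [1.0, -0.0, 0.0, 0.0]
contact_force: [-1.4, 1.5, 11.7]
opening: 0.048
grip_force: 39.3
```

```bash
python3 d.py
```

```text
pos [ 0.428  -0.2389  0.0066] yaw -0.0 tilt [ 0.001 -0.    -1.   ] t 17.675 q [ 0.45  0.69 -0.09  2.09  0.15  0.37 -1.33]
```

Emit:
{"name": "hand_motion", "arguments": {
  "plan": [
    [0,0,-0.01,0],
    [0,0,-0.04,0],
    [0,0,-0.05,0],
    [0,0,0,0],
    [0,0,0,0]
  ]
}}

```text
time_s: 18.3
position: [0.4276, -0.2388, 0.1061]
eef_rot: [1.0, -0.0, 0.0, 0.0]
contact_force: [-0.6, -0.0, -0.4]
opening: 0.0482
grip_force: 41.8
```

```bash
python3 d.py .588 -.004 .107 0
```

```text
pos [ 0.4276 -0.2388  0.1061] yaw -0.02 tilt [ 0. -0. -1.] t 18.3 q [ 0.49  0.5  -0.13  2.05  0.11  0.59 -1.29]
turn -0.0003 then d [ 0.1604 -0.2348 -0.0009]
```

Emit:
{"name": "hand_motion", "arguments": {
  "plan": [
    [0.0321,-0.047,0,0],
    [0.0321,-0.047,0,0],
    [0.0321,-0.047,0,0],
    [0.0321,-0.047,0,0],
    [0.032,-0.0468,0,0],
    [0,0,0,0],
    [0,0,0,0],
    [0,0,0.045,0],
    [0,0,0,0],
    [0,0,0,0]
  ]
}}

```text
time_s: 19.55
position: [0.5882, -0.0047, 0.0617]
eef_rot: [1.0, -0.001, -0.0, 0.0]
contact_force: [0.6, 1.0, -0.3]
opening: 0.0482
grip_force: 41.9
```

```bash
python3 d.py .588 -.004 .0116 0
python3 - <<'E'
from h import *
a=read_camera("side")["img"][130:260,265:405]
cv2.imwrite("pics/g6.png",cv2.resize(a,None,fx=4,fy=4,interpolation=cv2.INTER_CUBIC))
E
```

```text
pos [ 0.5882 -0.0047  0.0617] yaw -0.07 tilt [-0. -0. -1.] t 19.55 q [-0.02  0.69 -0.11  1.82  0.12  0.64 -1.77]
turn -0.0013 then d [-0.0002 -0.0007  0.0501]
```

View pics/g6.png

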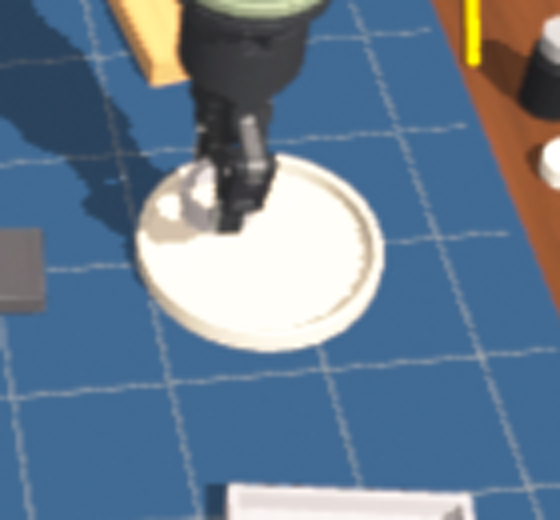

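The ring hangs at (215,190) and will come down near (215,240), inside the dish with its wall on the left well clear. Lower.

Emit:
{"name": "hand_motion", "arguments": {
  "plan": [
    [0,0,0.03,0],
    [0,0,0.015,0],
    [0,0,0.003,0],
    [0,0,0,0]
  ]
}}

```text
time_s: 20.1
position: [0.5885, -0.004, 0.0134]
eef_rot: [1.0, -0.0, 0.0, -0.0]
contact_force: [-0.1, -0.8, 0.1]
opening: 0.0481
grip_force: 41.9
```

```bash
python3 d.py .588 -.004 .0116 0
```

```text
pos [ 0.5885 -0.004   0.0134] yaw -0.01 tilt [ 0.001  0.    -1.   ] t 20.1 q [-0.03  0.77 -0.1   1.83  0.13  0.55 -1.78]
turn -0.0002 then d [-0.0005  0.      0.0018]
```

Emit:
{"name": "hand_motion", "arguments": {
  "plan": [
    [0,0,0.0018,0],
    [0,0,0,0]
  ]
}}

```text
time_s: 20.35
position: [0.5887, -0.004, 0.0117]
eef_rot: [1.0, -0.0, 0.001, -0.0]
contact_force: [0.1, -0.4, 4.3]
opening: 0.048
grip_force: 42.3
```

```bash
python3 d.py
```

```text
pos [ 0.5887 -0.004   0.0117] yaw -0.01 tilt [ 0.001  0.    -1.   ] t 20.35 q [-0.03  0.77 -0.1   1.83  0.13  0.55 -1.78]
```

Emit:
{"name": "hand_motion", "arguments": {
  "plan": [
    [0,0,0,0],
    [0,0,0,0],
    [0,0,-0.02,0],
    [0,0,-0.05,0],
    [0,0,-0.03,0],
    [0,0,0,0]
  ],
  "finger_gap": 0.064
}}

```text
time_s: 21.1
position: [0.5896, -0.004, 0.1146]
eef_rot: [1.0, -0.0, 0.002, -0.0]
contact_force: [-0.3, -0.2, -0.7]
opening: 0.064
grip_force: 0.0
```

Emit:
{"name": "hand_motion", "arguments": {
  "plan": [
    [-0.0306,-0.0474,0,0],
    [-0.0306,-0.0474,0,0],
    [-0.0306,-0.0474,0,0],
    [-0.0306,-0.0474,0,0],
    [-0.0306,-0.0474,0,0],
    [0,0,0,0],
    [0,0,0.03,0],
    [0,0,0.03,0],
    [0,0,0,0],
    [0,0,0,0]
  ],
  "finger_gap": 0.055
}}

```text
time_s: 22.35
position: [0.4357, 0.2328, 0.0519]
eef_rot: [1.0, -0.0, 0.0, -0.0]
contact_force: [0.0, -0.2, 1.0]
opening: 0.0552
grip_force: 0.0
```

```bash
python3 d.py .436 .233 .0085 0
```

```text
pos [0.4357 0.2328 0.0519] yaw -0.04 tilt [ 0.  0. -1.] t 22.35 q [-0.53  0.61 -0.1   2.07  0.13  0.47 -2.3 ]
turn -0.0007 then d [ 0.0003 -0.0002  0.0434]
```

Emit:
{"name": "hand_motion", "arguments": {
  "plan": [
    [0,0,0.02,0],
    [0,0,0.015,0],
    [0,0,0.0084,0],
    [0,0,0,0]
  ]
}}

```text
time_s: 22.85
position: [0.4351, 0.2329, 0.0074]
eef_rot: [1.0, -0.0, -0.0, 0.0]
contact_force: [0.2, 0.4, 0.3]
opening: 0.0551
grip_force: 0.0
```

Emit:
{"name": "hand_motion", "arguments": {
  "plan": [
    [0,0,0,0],
    [0,0,0,0],
    [0,0,0,0],
    [0,0,0,0],
    [0,0,0,0]
  ],
  "finger_gap": 0.02,
  "squeeze": 40
}}

```text
time_s: 23.48
position: [0.4355, 0.2332, 0.0083]
eef_rot: [1.0, -0.0, 0.0, -0.0]
contact_force: [-1.0, -0.3, 6.3]
opening: 0.0348
grip_force: 39.2
```

```bash
python3 d.py
```

```text
pos [0.4355 0.2332 0.0083] yaw -0.01 tilt [ 0.001  0.    -1.   ] t 23.475 q [-0.55  0.69 -0.08  2.08  0.14  0.38 -2.32]
```

Emit:
{"name": "hand_motion", "arguments": {
  "plan": [
    [0,0,-0.01,0],
    [0,0,-0.04,0],
    [0,0,-0.05,0],
    [0,0,0,0],
    [0,0,0,0]
  ]
}}

```text
time_s: 24.1
position: [0.4352, 0.233, 0.108]
eef_rot: [1.0, -0.0, 0.0, -0.0]
contact_force: [-0.3, -0.2, -1.1]
opening: 0.0349
grip_force: 40.1
```

```bash
python3 d.py .653 -.004 .107 0
```

```text
pos [0.4352 0.233  0.108 ] yaw -0.02 tilt [ 0.001  0.    -1.   ] t 24.1 q [-0.52  0.5  -0.12  2.04  0.11  0.6  -2.28]
turn -0.0003 then d [0.2178 0.237  0.001 ]
```

Emit:
{"name": "hand_motion", "arguments": {
  "plan": [
    [0.0363,0.0395,0,0],
    [0.0363,0.0395,0,0],
    [0.0363,0.0395,0,0],
    [0.0363,0.0395,0,0],
    [0.0363,0.0395,0,0],
    [0.0363,0.0395,0,0],
    [0,0,0,0],
    [0,0,0.04,0],
    [0,0,0,0],
    [0,0,0,0]
  ]
}}

```text
time_s: 25.35
position: [0.653, -0.0035, 0.0681]
eef_rot: [1.0, 0.0, -0.0, -0.0]
contact_force: [0.1, -0.3, -0.2]
opening: 0.0347
grip_force: 40.2
```

```bash
python3 d.py .653 -.004 .0133 0
python3 - <<'E'
from h import *
a=read_camera("side")["img"][130:260,265:405]
cv2.imwrite("pics/g7.png",cv2.resize(a,None,fx=4,fy=4,interpolation=cv2.INTER_CUBIC))
E
```

```text
pos [ 0.653  -0.0035  0.0681] yaw 0.02 tilt [-0.  0. -1.] t 25.35 q [-0.01  0.76 -0.12  1.63  0.12  0.76 -1.75]
turn 0.0004 then d [0.     0.0005 0.0548]
```

View pics/g7.png

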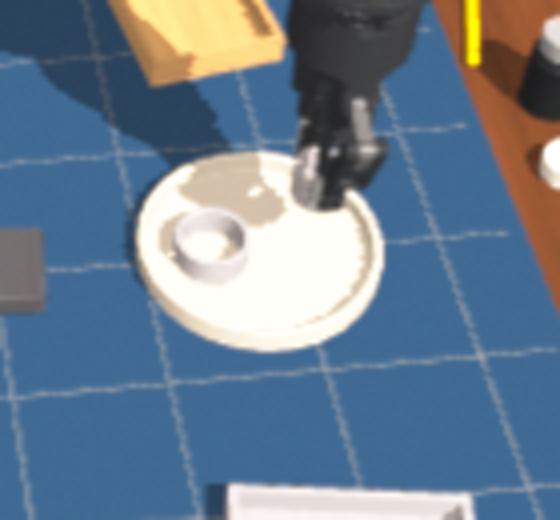

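The wide ring lies flat in the dish at (210,245). The narrow ring hangs at (310,180) and will land near (312,230), clear of it.

Emit:
{"name": "hand_motion", "arguments": {
  "plan": [
    [0,0,0.03,0],
    [0,0,0.018,0],
    [0,0,0.0045,0],
    [0,0,0,0]
  ]
}}

```text
time_s: 25.9
position: [0.6532, -0.0039, 0.0156]
eef_rot: [1.0, -0.0, 0.0, -0.0]
contact_force: [-0.0, 0.1, 0.6]
opening: 0.035
grip_force: 40.2
```

```bash
python3 d.py .653 -.004 .0133 0
```

```text
pos [ 0.6532 -0.0039  0.0156] yaw -0.01 tilt [ 0.  0. -1.] t 25.9 q [-0.02  0.83 -0.11  1.64  0.13  0.67 -1.76]
turn -0.0001 then d [-0.0002  0.0001  0.0023]
```

Emit:
{"name": "hand_motion", "arguments": {
  "plan": [
    [0,0,0.002,0],
    [0,0,0,0]
  ]
}}

```text
time_s: 26.15
position: [0.6532, -0.004, 0.0136]
eef_rot: [1.0, -0.0, 0.0, -0.0]
contact_force: [-0.8, 0.1, -0.8]
opening: 0.0352
grip_force: 40.2
```

```bash
python3 d.py
```

```text
pos [ 0.6532 -0.004   0.0136] yaw -0.01 tilt [ 0.001  0.    -1.   ] t 26.15 q [-0.02  0.84 -0.11  1.64  0.13  0.67 -1.76]
```

Emit:
{"name": "hand_motion", "arguments": {
  "plan": [
    [0,0,0.0007,0],
    [0,0,0,0]
  ]
}}

```text
time_s: 26.4
position: [0.6533, -0.004, 0.0133]
eef_rot: [1.0, -0.0, 0.0, -0.0]
contact_force: [-4.0, -0.4, 11.1]
opening: 0.0349
grip_force: 41.2
```

Emit:
{"name": "hand_motion", "arguments": {
  "plan": [
    [0,0,0,0],
    [0,0,0,0],
    [0,0,-0.02,0],
    [0,0,-0.05,0],
    [0,0,-0.03,0],
    [0,0,0,0]
  ],
  "finger_gap": 0.05
}}

```text
time_s: 27.15
position: [0.6546, -0.004, 0.1163]
eef_rot: [1.0, -0.0, 0.003, -0.0]
contact_force: [-0.1, -0.1, -1.0]
opening: 0.0503
grip_force: 0.0
```

```bash
python3 - <<'E'
from meas import *
S=read_camera("side");T=read_camera("top")
rng=((10,60,120),(35,255,255))
ks,kt=comp(S,*rng,(288,325),33),comp(T,*rng,(378,181),33)
cs,ct=cv2.minAreaRect(ks),cv2.minAreaRect(kt);print(cs,ct,tri(S,cs[0],T,ct[0]))
for c,k in((S,ks),(T,kt)):
  P=np.array([plane(c,p,.012)[:2] for p in k],np.float32);r=cv2.minAreaRect(P);print(r)
E
python3 d.py .454 -.361 .12 17.3
```

```text
((288.1000061035156, 324.92498779296875), (16.839128494262695, 57.316280364990234), 71.56504821777344) ((410.125, 166.5), (2.75, 0.5), 90.0) (array([ 0.4626, -0.406 ,  0.1188]), np.float64(0.0368458551583563))
((0.45675554871559143, -0.35986530780792236), (0.1243591159582138, 0.03694578632712364), 13.415709495544434)
((0.49781644344329834, -0.4565731883049011), (0.001424154033884406, 0.007851582020521164), 88.66248321533203)
pos [ 0.6531 -0.004   0.1133] yaw -0.01 tilt [ 0.001  0.    -1.   ] t 27.25 q [-0.01  0.7  -0.12  1.61  0.11  0.84 -1.74]
turn -0.3021 then d [-0.2962  0.2817 -0.0067]
```

Emit:
{"name": "hand_motion", "arguments": {
  "plan": [
    [0,0,0,-0.135],
    [0,0,0,-0.1355],
    [-0.0407,0.0415,0,0],
    [-0.0407,0.0415,0,0],
    [-0.0407,0.0415,0,0],
    [-0.0407,0.0415,0,0],
    [-0.0407,0.0415,0,0],
    [-0.0407,0.0415,0,0],
    [-0.0408,0.0414,0,0],
    [0,0,0,0]
  ],
  "finger_gap": 0.045
}}

```text
time_s: 28.5
position: [0.4523, -0.3641, 0.1117]
eef_rot: [0.991, 0.131, -0.001, 0.0]
contact_force: [1.3, 0.5, -0.5]
opening: 0.0451
grip_force: 0.0
```

Emit:
{"name": "hand_motion", "arguments": {
  "plan": [
    [0,0,0.05,0],
    [0,0,0.02,0],
    [0,0,0,0],
    [0,0,0,0]
  ]
}}

```text
time_s: 29.0
position: [0.4564, -0.3597, 0.0431]
eef_rot: [0.991, 0.135, 0.0, 0.0]
contact_force: [0.2, -0.6, -0.3]
opening: 0.045
grip_force: 0.0
```

```bash
python3 d.py .456 -.360 .009 15.5
python3 - <<'E'
from h import *
a=read_camera("side")["img"][265:365,225:345]
cv2.imwrite("pics/g8.png",cv2.resize(a,None,fx=5,fy=5,interpolation=cv2.INTER_CUBIC))
E
```

```text
pos [ 0.4564 -0.3597  0.0431] yaw 15.51 tilt [ 0. -0. -1.] t 29.0 q [ 0.69  0.71 -0.18  1.84  0.21  0.61 -0.92]
turn 0.0003 then d [-0.0005  0.0002  0.0341]
```

View pics/g8.png

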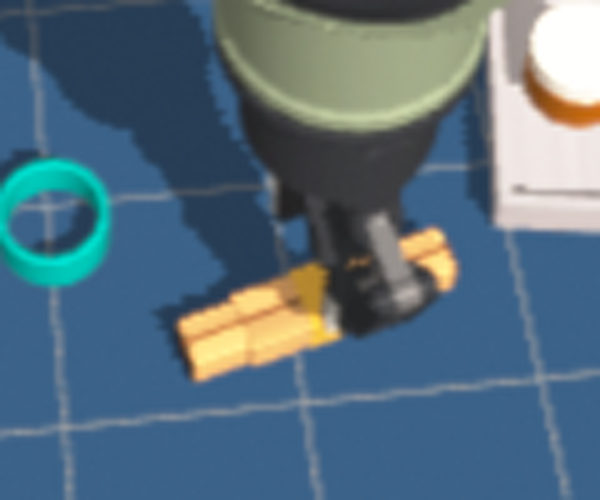

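The fingers straddle the clamp just beside its brass band (315,300), with the jaws aligned across the bar. Good enough lengthwise, so lower and grip.

Emit:
{"name": "hand_motion", "arguments": {
  "plan": [
    [0,0,0.02,0],
    [0,0,0.01,0],
    [0,0,0.004,0],
    [0,0,0,0]
  ]
}}

```text
time_s: 29.55
position: [0.4558, -0.3598, 0.0081]
eef_rot: [0.991, 0.135, -0.0, -0.0]
contact_force: [0.1, 0.9, 0.4]
opening: 0.0454
grip_force: 0.0
```

Emit:
{"name": "hand_motion", "arguments": {
  "plan": [
    [0,0,0,0],
    [0,0,0,0],
    [0,0,0,0],
    [0,0,0,0],
    [0,0,0,0]
  ],
  "finger_gap": 0.012,
  "squeeze": 40
}}

```text
time_s: 30.18
position: [0.4561, -0.3601, 0.0089]
eef_rot: [0.991, 0.135, 0.0, 0.0]
contact_force: [-1.4, 0.0, 6.4]
opening: 0.0252
grip_force: 40.1
```

```bash
python3 d.py
```

```text
pos [ 0.4561 -0.3601  0.0089] yaw 15.49 tilt [ 0.001 -0.    -1.   ] t 30.175 q [ 0.68  0.77 -0.16  1.84  0.22  0.54 -0.93]
```

Emit:
{"name": "hand_motion", "arguments": {
  "plan": [
    [0,0,-0.01,0],
    [0,0,-0.04,0],
    [0,0,-0.05,0],
    [0,0,-0.03,0],
    [0,0,0,-0.181],
    [0,0,0,-0.181],
    [0,0,0,-0.181],
    [0,0,0,-0.181],
    [0,0,0,0],
    [0,0,0,0]
  ]
}}

```text
time_s: 31.42
position: [0.4558, -0.36, 0.1387]
eef_rot: [0.88, 0.475, -0.0, 0.0]
contact_force: [-0.1, -0.7, -0.8]
opening: 0.0249
grip_force: 39.6
```

```bash
python3 d.py .612 .271 .14 98.4
```

```text
pos [ 0.4558 -0.36    0.1387] yaw 56.72 tilt [ 0. -0. -1.] t 31.425 q [ 0.85  0.59 -0.4   1.79  0.3   0.82 -0.28]
turn -0.7274 then d [ 0.6014  0.2467 -0.0013]
```

Emit:
{"name": "hand_motion", "arguments": {
  "plan": [
    [0,0,0,-0.182],
    [0,0,0,-0.182],
    [0,0,0,-0.182],
    [0,0,0,-0.1814],
    [0.0501,0.0206,0,0],
    [0.0501,0.0206,0,0],
    [0.0501,0.0206,0,0],
    [0.0501,0.0206,0,0],
    [0.0501,0.0206,0,0],
    [0.0501,0.0206,0,0]
  ]
}}

```text
time_s: 32.67
position: [0.5331, -0.0425, 0.1386]
eef_rot: [0.653, 0.757, -0.0, 0.0]
contact_force: [1.4, 0.0, -0.1]
opening: 0.0249
grip_force: 39.6
```

Emit:
{"name": "hand_motion", "arguments": {
  "plan": [
    [0.0501,0.0206,0,0],
    [0.0501,0.0206,0,0],
    [0.0501,0.0206,0,0],
    [0.0501,0.0206,0,0],
    [0.0501,0.0206,0,0],
    [0.0501,0.0206,0,0],
    [0,0,0,0],
    [0,0,0,0]
  ]
}}

```text
time_s: 33.67
position: [0.6096, 0.2714, 0.1382]
eef_rot: [0.652, 0.758, -0.0, 0.0]
contact_force: [0.4, -0.5, -0.8]
opening: 0.0249
grip_force: 39.6
```

```bash
python3 d.py .612 .271 .065 98.4
```

```text
pos [0.6096 0.2714 0.1382] yaw 98.56 tilt [-0.    -0.001 -1.   ] t 33.675 q [-0.15  0.75 -0.59  1.54  0.46  1.   -0.71]
turn 0.0027 then d [-0.0007  0.0023  0.0732]
```

Emit:
{"name": "hand_motion", "arguments": {
  "plan": [
    [-0.0007,0.0023,0.035,0.0027],
    [0,0,0.038,0],
    [0,0,0,0],
    [0,0,0,0]
  ]
}}

```text
time_s: 34.17
position: [0.6129, 0.271, 0.067]
eef_rot: [0.653, 0.757, 0.001, 0.0]
contact_force: [0.3, 0.5, -0.7]
opening: 0.0248
grip_force: 39.6
```

```bash
python3 d.py .612 .271 .0139 98.4
python3 - <<'E'
from h import *
a=read_camera("side")["img"][60:170,245:375]
cv2.imwrite("pics/g9.png",cv2.resize(a,None,fx=4,fy=4,interpolation=cv2.INTER_CUBIC))
E
```

```text
pos [0.6129 0.271  0.067 ] yaw 98.41 tilt [ 0.001  0.    -1.   ] t 34.175 q [-0.17  0.84 -0.55  1.57  0.52  0.89 -0.76]
turn 0.0002 then d [ 0.0002 -0.0009  0.0531]
```

View pics/g9.png

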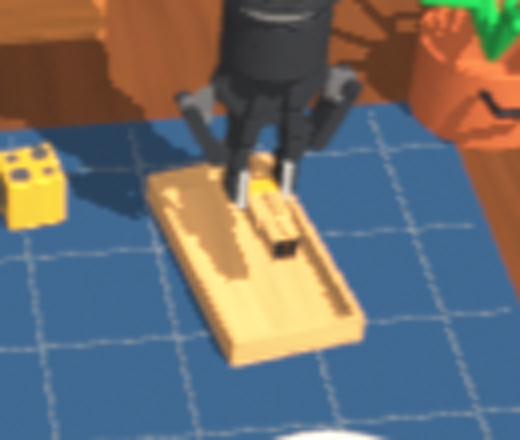

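The clamp is level and parallel to the tray, its near end at (285,250), and will land clear of both side walls. Lower.

Emit:
{"name": "hand_motion", "arguments": {
  "plan": [
    [0,0,0.03,0],
    [0,0,0.015,0],
    [0,0,0.006,0],
    [0,0,0,0]
  ]
}}

```text
time_s: 34.72
position: [0.6124, 0.2714, 0.0149]
eef_rot: [0.653, 0.758, 0.0, 0.0]
contact_force: [-0.2, 0.3, -0.9]
opening: 0.0247
grip_force: 39.7
```

```bash
python3 d.py .612 .271 .0139 98.4
```

```text
pos [0.6124 0.2714 0.0149] yaw 98.49 tilt [ 0.  0. -1.] t 34.725 q [-0.19  0.91 -0.51  1.58  0.56  0.81 -0.78]
turn 0.0016 then d [-0.0004 -0.0005  0.001 ]
```

Emit:
{"name": "hand_motion", "arguments": {
  "plan": [
    [0,0,0.0012,0],
    [0,0,0,0],
    [0,0,0,0]
  ]
}}

```text
time_s: 35.1
position: [0.6127, 0.2715, 0.0139]
eef_rot: [0.653, 0.758, 0.001, 0.0]
contact_force: [-1.5, -0.0, 6.3]
opening: 0.0251
grip_force: 40.5
```

```bash
python3 d.py
```

```text
pos [0.6127 0.2715 0.0139] yaw 98.49 tilt [ 0.001  0.    -1.   ] t 35.1 q [-0.19  0.91 -0.51  1.58  0.56  0.81 -0.79]
```

Contact. Release, rise, clear the view and check everything.

Emit:
{"name": "hand_motion", "arguments": {
  "plan": [
    [0,0,0,0],
    [0,0,0,0],
    [0,0,-0.02,0],
    [0,0,-0.05,0],
    [0,0,-0.06,0],
    [0,0,-0.06,0],
    [0,0,-0.06,0],
    [0,0,0,0],
    [0,0,0,0]
  ],
  "finger_gap": 0.042
}}

```text
time_s: 36.22
position: [0.612, 0.271, 0.264]
eef_rot: [0.653, 0.758, 0.0, 0.0]
contact_force: [0.2, -0.8, -0.1]
opening: 0.0418
grip_force: 0.0
```

```bash
python3 - <<'E'
from h import *
a=read_camera("side")["img"][60:350,195:425]
cv2.imwrite("pics/fin.png",cv2.resize(a,None,fx=2,fy=2,interpolation=cv2.INTER_CUBIC))
E
```

```text
(no output)
```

View pics/fin.png

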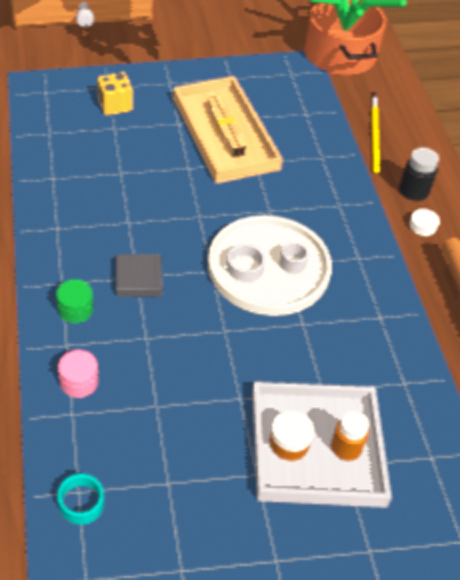

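The jars stand at (292,435) and (351,435), the rings lie flat at (244,263) and (293,257), and the clamp lies lengthwise at (227,125). The brass and steel blocks have not moved.

```bash
python3 -c "from plant import finish_job; print(finish_job())"
```

```text
the job is handed in; nothing more can be done
None
```

The job is handed in at about 36 s: both jars stand in the square tray, both steel rings lie flat in the round dish, the clamp lies lengthwise in the long tray, and both blocks look untouched in the last picture; the one rough moment was the tall jar, pressed onto the tray floor at about 42 N (upward reading at the wrist) before I eased off.

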